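Turn the reversible grater plate round on its stand

ROBOT

A 6-joint arm with a two-finger parallel gripper is mounted at the origin on a cart in front of the work surface, level with it; the furniture and walls round the work are solid. World frame = base frame: x ahead of the robot, y to its left, z up, the work surface at z = 0. Lengths are in m, angles in rad, forces in N, time in s.
With the tool pointing down it reaches from about 0.4 to 0.825 m from the base axis. Payload 7 kg.
Tool frame: the origin (TCP) lies on the front face of the gripper's body, between the roots of the fingers; the fingertips stand 66 mm ahead of it and the grasp point (between the pads) lies 47 mm ahead of it; z points along the fingers, y is the line along which they close (so a half turn about z gives the same grasp; the last joint's range is limited). The gripper opens to 88 mm and grips with 3 to 60 N. Pads are 19 mm wide; open, the fingers measure 130 mm over their backs; the gripper's body (78 mm by 193 mm) begins 47 mm behind the grasp point.
Start: joints at [1.399, 0.359, 0.012, 0, -1.224, -0.288], TCP at [0.3, 0.605, 0.292] pointing down, gripper open.
Joint ranges: [-3.07, 3.07], [-1.43, 2.12], [-1.02, 1.25], [-3.03, 1.67], [-3.05, -0], [-3.03, 3.03]. Speed limits (rad/s): [2.39, 2.39, 3.01, 3.14, 3.14, 3.14].

INTERFACE

Orientations are given as [roll, pitch, yaw] about the fixed x, y, z axes, in that order (R = Rz(yaw) Ry(pitch) Rx(roll)).
In Python, from station import arm gives the robot as it stands. The module is installed in compiled form; this text tells all that it offers.
- The arm moves only by the tool move_arm, never from a script. Its argument "increments" is a list of rows, each an object of numbers: "jaw": the gripper command: -1 is shut, 1 is fully open, values between are in proportion; "dx", "dy", "dz": the shift along the tool's x, y, z in m; "twist": the turn about the tool's z in rad. A call has 1 to 12 rows; each row shifts and turns the commanded pose from where the row before left it, along the tool's axes as they then stand; what a row does not reach is not made up. A row lasts 1/12 s, in which the tool goes at most 41.7 mm and 7.16 degrees, less where a joint would pass 70% of its speed; a pose out of reach is approached as far as the arm can. A call is refused whole if a number of a shift passes 0.0417 or a number of a turn 0.125, either way. A call with a gripper value outside its range is refused whole. The fingers move at their own pace and stop on an object; "force" is the grip in N (left out, the last holds). Time passes only in rows, so rows that do not move let the fingers close. It gives the time, the measured TCP pose, the force, the opening and the grip force at its end, in the units of the state.
- arm.get_state(): the state, without advancing time (a new reading comes with each control period).
- arm.grab_frame(name): name is "scene" or "top" or "wrist"; returns the picture (480x640x3 uint8, blue, green, red); there is no depth.
- arm.camera_info(name): a dict with "K" (3x3 intrinsics, pixels), "k1" (the pictures are not rectified: a ray, as slopes to the right and down, at radius r is drawn at 1 + k1 r^2 times it, then the intrinsics apply), "extrinsics" (4x4, takes a point from camera to world coordinates). Camera axes: x right, y down, z forward; pixel columns grow to the right and rows downward; lengths in m; the calibration is good to about 2 mm. A picture is of the moment at which its call begins: read the wrist's pose just before it. camera_info takes no time and is no camera call; for the wrist camera it gives the pose at the moment of the call.
- arm.job_done(): hands the job in; it is judged then, once.
Trained networks look in the newest picture that a camera, given by its name, has taken for a name from the list of things; names that differ only in an ending like _2 or _b are one class to them, and where a whole thing is asked for, a point or a joint stands for the part that bears it (a point fixed in the world has none). Each returns a list of dicts, best first, with "score" (0 to 1); they miss things now and then, are a little off and sometimes report something else, mostly with a low value. They report only what shows in the picture. A call takes as long as a camera call.
- arm.find_in(camera, name): "position" ([x, y, z] in m, in world coordinates, good to about 4 mm: the middle of the surface that is visible of it).
- arm.silhouettes(camera, name): "pixels" (480x640 bool, what is visible of it).
- arm.pinpoint(camera, name): "position" ([x, y, z] in m, in world coordinates, good to about 4 mm: a listed point, or the origin of a listed thing).
The state is a dict: "t": time; "q": joint angles; "qd": joint speeds; "joint_efforts": joint torques, N m; "eef_pos": TCP position; "ee_rot": TCP orientation; "force": force on the tool from outside, world axes, zero at the start; "moment": the same for the moment, N m; "width": finger opening in m; "gripper_force": force on a finger pad.
Only numpy, scipy, OpenCV 4.12 (cv2) and the standard library are available. Lean on these libraries where they do the work, as an engineer would, in place of code of your own. Each camera call takes 0.05 s, during which the arm holds its last target. There are 200 camera calls.

TASK

The two-sided grater plate is on its wooden stand with the coarse side towards the catch tray. Lift it off the stand's two pins, turn it round so that the fine side faces the catch tray, and set it (do not drop it) fully down on the pins again, upright and let go. Leave the slicer plate that stands beside it where it is.

Things in the scene. Friction and masses are not known exactly. Their poses are not given: they have to be found in the camera images.
- grater_centre (a point): Grater plate, loose, upright on the stand: 156 mm wide (its y), 134 tall (z), 0.35 kg. Point: its centre, 67 mm above its underside. Steel panel 5 mm thick (x); black foot 32 mm thick, 28 high; black top rail 14 mm thick, 150 wide, 30 high, rail centre 52 mm above this point: pinch it from above across x. -x face: coarse, 17 rings of 15 mm; +x face: fine, many 4 mm studs. z up.
- grater_end (a point): End of the grater plate's foot at its +y side, 78 mm from its middle, 14 mm above its underside. The foot's underside has open sockets 22 mm deep, mirrored so that it fits the pins either way round: 36 (y) x 22 mm (x) at y = +-54 mm, 22 x 22 mm at y = +-18 mm.
- stand_seat (a point): Fixed wooden stand, 150 x 196 mm, 14 high. Point: middle of the seat on the board's top, under the middle of the seated foot; seated, grater_centre is 67 mm above it, 5 mm play. x points away from the steel catch tray (rims 7 mm high, 35 to 97 mm on the -x side), y along the pins, z up. Tapered pins 18 mm high: tongue 26 (y) x 12 mm at y = +54 mm, round pin 11 mm wide at y = -18 mm.
- slicer_centre (a point): Slicer plate, a bystander standing loose on the worktop: same outline as the grater plate, but with one black slot and a blade across a plain steel panel. Point: its centre, 67 mm above the worktop.

How it is judged:
On the way:
1. the grater plate is lifted clear of the pins (z of grater_centre in the frame of stand_seat above 0.087 m), for 0.1 s.
At the end, for the whole second after the job is handed in: The grater plate stands on the stand's pins the other way round (fine side to the tray, within 12 degrees), its middle within 15 mm of the seat's middle, its foot down to within 5 mm of the board, upright within 7 degrees; the slicer plate is within 20 mm of where it stood (y of grater_end in the frame of stand_seat below -0.06 m and angle between the x axis of grater_centre and the x axis of stand_seat, either way round below 0.21 rad and horizontal distance between grater_centre and stand_seat below 0.015 m and z of grater_centre in the frame of stand_seat below 0.072 m and angle between grater_centre's own z axis and vertical below 0.12 rad and distance of slicer_centre from where it was at the start of the episode below 0.02 m); the robot touches nothing.
It fails at once if the grater plate is let go while its foot is more than 15 mm above the board (z of grater_centre in the frame of stand_seat above 0.082 m and contact force between grater and the fingers below 0.05 N).
It fails at once if the slicer plate is moved or knocked over (distance of slicer_centre from where it was at the start of the episode above 0.03 m).
It also fails if it takes over 34 s, if anything falls off the work surface, if the arm or the gripper's body presses on something with over 40 N, if the wrist force passes 120 N, or if a joint passes its speed limit or range.

## Working session

There is one attempt and no reset: what is moved stays moved. The work goes in short steps, Python scripts to look and compute and a tool call to move; the robot and the scene stay as the last step left them, time stands still between calls to the robot, and variables do not carry over. Pictures are saved under pics/ and viewed, at most 10 in all, crops included, and the job is handed in when it is done.

Besides the shell and the picture viewer there is one more tool, called after ">>>" by a JSON object that holds its "op" and its "data". move_arm: Moves the arm, as the interface text tells. Its arguments: {"type":"object","properties":{"increments":{"type":"array"},"force":{"type":"number"}},"required":["increments"]}

```bash
mkdir -p pics; python3 - <<'E'
from station import arm
import cv2,numpy as np
s=arm.get_state();print(s['t'],s['eef_pos'],s['ee_rot'],s['width'])
ims=[]
for c in ['top','scene']:
    ims.append(arm.grab_frame(c))
    for n in ['grater_centre','grater_end','stand_seat','slicer_centre']:
        print(c,n,[(np.round(d['position'],4).tolist(),round(d['score'],2)) for d in arm.pinpoint(c,n)[:3]])
    cv2.imwrite(f'pics/{c}0.png',ims[-1])
E
```

```text
0.0 [0.299384   0.60455044 0.29122606] [ 3.13992708e+00 -1.44134916e-04 -4.59938567e-01] 0.08779121911736355
top grater_centre [([0.5096, -0.1709, 0.0839], 0.83)]
top grater_end [([0.4584, -0.1164, 0.0299], 0.72)]
top stand_seat [([0.511, -0.1791, 0.0123], 0.71)]
top slicer_centre [([0.509, 0.1728, 0.0676], 0.87)]
scene grater_centre [([0.5075, -0.1745, 0.0817], 0.61)]
scene grater_end [([0.4563, -0.1123, 0.0271], 0.87)]
scene stand_seat [([0.5068, -0.1746, 0.0129], 0.74)]
scene slicer_centre [([0.5113, 0.1743, 0.066], 0.84)]
```

View pics/top0.png

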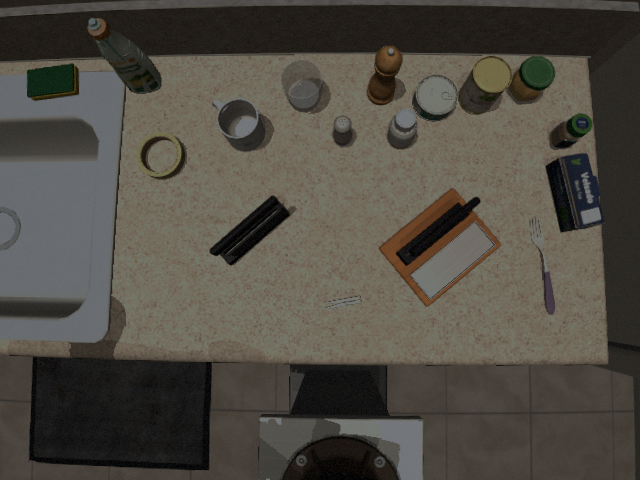

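View pics/scene0.png

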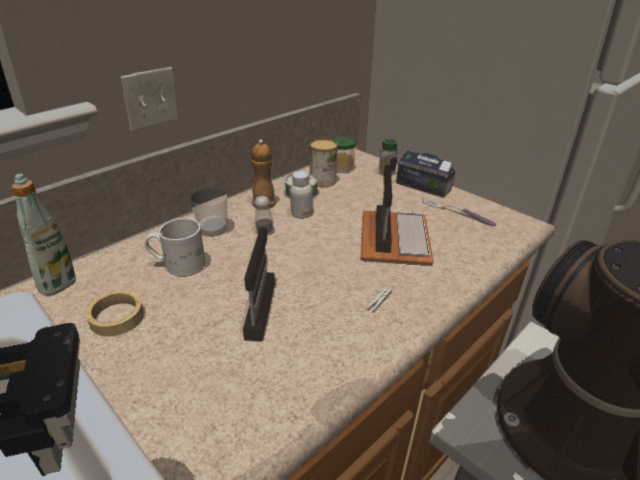

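Top view: the grater stands on the stand at about px (440,232) with the tray on its lower-right side, and the slicer is at (250,230). The scene view agrees. The grater yaw is about 0.72, so the tool yaw needs to be about -0.85. I'm moving above it now.

>>> {"op": "move_arm", "data": {"increments": [{"jaw": 1,"dx": 0.0222,"dy": 0.0252},{"jaw": 1,"dx": 0.0222,"dy": 0.0252},{"jaw": 1,"dx": 0.0222,"dy": 0.0252},{"jaw": 1,"dx": 0.0222,"dy": 0.0252},{"jaw": 1,"dx": 0.0222,"dy": 0.0252},{"jaw": 1,"dx": 0.0222,"dy": 0.0252},{"jaw": 1,"dx": 0.0222,"dy": 0.0252},{"jaw": 1,"dx": 0.0222,"dy": 0.0252},{"jaw": 1,"dx": 0.0222,"dy": 0.0252},{"jaw": 1,"dx": 0.0222,"dy": 0.0252},{"jaw": 1,"dx": 0.0222,"dy": 0.0252},{"jaw": 1,"dx": 0.0222,"dy": 0.0252}]}}

```text
$.increments[0]: bad value
```

>>> {"op": "move_arm", "data": {"increments": [{"jaw": 1,"dx": 0.0222,"dy": 0.0252},{"jaw": 1,"dx": 0.0222,"dy": 0.0252},{"jaw": 1,"dx": 0.0222,"dy": 0.0252},{"jaw": 1,"dx": 0.0222,"dy": 0.0252},{"jaw": 1,"dx": 0.0222,"dy": 0.0252},{"jaw": 1,"dx": 0.0222,"dy": 0.0252},{"jaw": 1,"dx": 0.0222,"dy": 0.0252},{"jaw": 1,"dx": 0.0222,"dy": 0.0252},{"jaw": 1,"dx": 0.0222,"dy": 0.0252},{"jaw": 1,"dx": 0.0222,"dy": 0.0252},{"jaw": 1,"dx": 0.0222,"dy": 0.0252},{"jaw": 1,"dx": 0.0222,"dy": 0.0252}]}}

```text
$.increments[0]: bad value
```

>>> {"op": "move_arm", "data": {"increments": [{"jaw": 1,"twist": 0.1},{"jaw": 1,"twist": 0.1},{"jaw": 1,"twist": 0.1},{"jaw": 1,"twist": 0.09},{"jaw": 1},{"jaw": 1}]}}

```text
$.increments[0]: bad value
```

```bash
cat > h.py <<'E'
from station import arm
import cv2,numpy as np
def look(cams,names,tag=None):
    out={}
    for c in cams:
        im=arm.grab_frame(c)
        if tag: cv2.imwrite(f'pics/{c}{tag}.png',im)
        for n in names:
            r=arm.pinpoint(c,n)
            print(c,n,[(np.round(d['position'],4).tolist(),round(d['score'],2)) for d in r[:2]])
            if r: out[c,n]=np.array(r[0]['position'])
    return out
def st():
    s=arm.get_state();print(round(s['t'],2),np.round(s['eef_pos'],4),np.round(s['ee_rot'],4),np.round(s['q'],3),np.round(s['force'],1),s['width'],s['gripper_force'])
    return s
E
python3 - <<'E'
from h import *
st()
look(['wrist'],['grater_centre','grater_end','stand_seat'],'1')
E
```

```text
0.5 [0.2996 0.6048 0.2921] [ 3.1415 -0.     -0.4598] [ 1.399  0.359  0.012 -0.    -1.224 -0.288] [ 0.3 -0.3 -0.1] 0.08764130071327389 0.0
wrist grater_centre []
wrist grater_end []
wrist stand_seat []
```

View pics/wrist1.png

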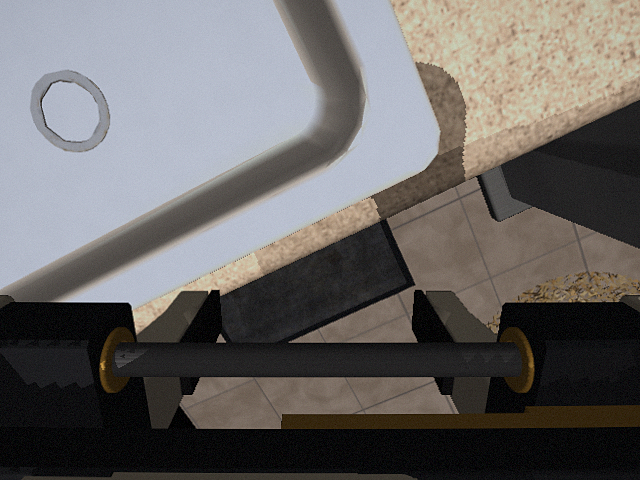

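The wrist picture shows only the sink, because the moves were refused. The rows probably need every key, so I'm sending them in full.

>>> {"op": "move_arm", "data": {"increments": [{"jaw": 1,"dx": 0.0222,"dy": 0.0252,"dz": 0,"twist": 0},{"jaw": 1,"dx": 0.0222,"dy": 0.0252,"dz": 0,"twist": 0},{"jaw": 1,"dx": 0.0222,"dy": 0.0252,"dz": 0,"twist": 0},{"jaw": 1,"dx": 0.0222,"dy": 0.0252,"dz": 0,"twist": 0},{"jaw": 1,"dx": 0.0222,"dy": 0.0252,"dz": 0,"twist": 0},{"jaw": 1,"dx": 0.0222,"dy": 0.0252,"dz": 0,"twist": 0},{"jaw": 1,"dx": 0.0222,"dy": 0.0252,"dz": 0,"twist": 0},{"jaw": 1,"dx": 0.0222,"dy": 0.0252,"dz": 0,"twist": 0},{"jaw": 1,"dx": 0.0222,"dy": 0.0252,"dz": 0,"twist": 0},{"jaw": 1,"dx": 0.0222,"dy": 0.0252,"dz": 0,"twist": 0},{"jaw": 1,"dx": 0.0222,"dy": 0.0252,"dz": 0,"twist": 0},{"jaw": 1,"dx": 0.0222,"dy": 0.0252,"dz": 0,"twist": 0}]}}

```text
t: 1.7
eef_pos: [0.4041, 0.2141, 0.2925]
ee_rot: [-3.141, -0.0, -0.459]
force: [0.5, 0.1, -1.1]
width: 0.0878
gripper_force: 0.0
```

>>> {"op": "move_arm", "data": {"increments": [{"jaw": 1,"dx": 0.0222,"dy": 0.0252,"dz": 0,"twist": 0},{"jaw": 1,"dx": 0.0222,"dy": 0.0252,"dz": 0,"twist": 0},{"jaw": 1,"dx": 0.0222,"dy": 0.0252,"dz": 0,"twist": 0},{"jaw": 1,"dx": 0.0222,"dy": 0.0252,"dz": 0,"twist": 0},{"jaw": 1,"dx": 0.0222,"dy": 0.0252,"dz": 0,"twist": 0},{"jaw": 1,"dx": 0.0222,"dy": 0.0252,"dz": 0,"twist": 0},{"jaw": 1,"dx": 0.0222,"dy": 0.0252,"dz": 0,"twist": 0},{"jaw": 1,"dx": 0.0222,"dy": 0.0252,"dz": 0,"twist": 0},{"jaw": 1,"dx": 0.0222,"dy": 0.0252,"dz": 0,"twist": 0},{"jaw": 1,"dx": 0.0222,"dy": 0.0252,"dz": 0,"twist": 0},{"jaw": 1,"dx": 0.0222,"dy": 0.0252,"dz": 0,"twist": 0},{"jaw": 1,"dx": 0.0222,"dy": 0.0252,"dz": 0,"twist": 0}]}}

```text
t: 2.7
eef_pos: [0.5088, -0.1754, 0.2925]
ee_rot: [-3.141, -0.001, -0.46]
force: [-0.2, -0.0, -0.1]
width: 0.0875
gripper_force: 0.0
```

>>> {"op": "move_arm", "data": {"increments": [{"jaw": 1,"dx": 0,"dy": 0,"dz": 0,"twist": 0.1},{"jaw": 1,"dx": 0,"dy": 0,"dz": 0,"twist": 0.1},{"jaw": 1,"dx": 0,"dy": 0,"dz": 0,"twist": 0.1},{"jaw": 1,"dx": 0,"dy": 0,"dz": 0,"twist": 0.09},{"jaw": 1,"dx": 0,"dy": 0,"dz": 0,"twist": 0},{"jaw": 1,"dx": 0,"dy": 0,"dz": 0,"twist": 0}]}}

```text
t: 3.2
eef_pos: [0.5086, -0.1736, 0.2922]
ee_rot: [-3.141, -0.0, -0.847]
force: [1.0, 0.0, -0.4]
width: 0.0876
gripper_force: 0.0
```

```bash
python3 - <<'E'
from h import *
st()
look(['wrist'],['grater_centre','grater_end','stand_seat'],'2')
E
```

```text
3.2 [ 0.5086 -0.1736  0.2922] [-3.1415e+00 -1.0000e-04 -8.4700e-01] [ 0.036  0.132 -0.291 -0.    -1.147  0.688] [ 1.   0.  -0.4] 0.0876150466090165 0.0
wrist grater_centre [([0.5085, -0.1801, 0.0786], 0.93)]
wrist grater_end [([0.4595, -0.117, 0.0251], 0.87)]
wrist stand_seat []
```

View pics/wrist2.png

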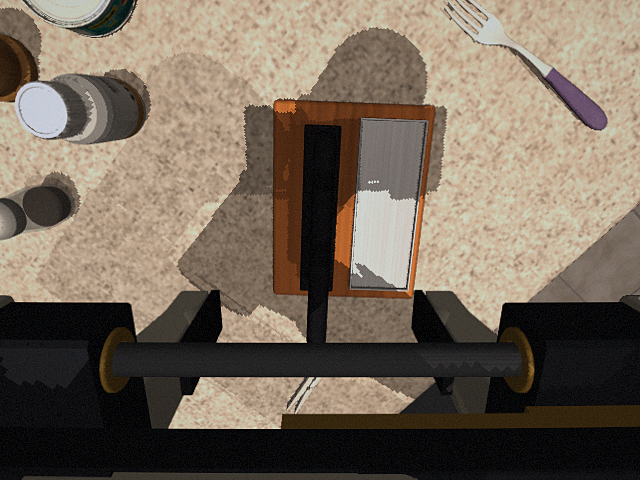

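The wrist view shows the board at px (274–434, 100–298) with the grater rail nearly aligned between the fingers. I'm getting the yaw from the board and tray edges.

```bash
cat >> h.py <<'E'
def px2w(cam,pts,z,ci=None):
    ci=ci or arm.camera_info(cam);K=np.array(ci['K']);T=np.array(ci['extrinsics']);k=ci['k1']
    n=cv2.undistortPoints(np.array(pts,float).reshape(-1,1,2),K,np.array([k,0,0,0.]))[:,0]
    d=np.c_[n,np.ones(len(n))]@T[:3,:3].T;o=T[:3,3]
    return o+d*((z-o[2])/d[:,2])[:,None]
E
python3 - <<'E'
from h import *
ci=arm.camera_info('wrist');print(np.round(np.array(ci['extrinsics']),3).tolist())
b=px2w('wrist',[(275,101),(434,106),(413,297),(274,295)],.014)
t=px2w('wrist',[(361,118),(427,122),(408,290),(350,290)],.021)
r=px2w('wrist',[(325,290),(309,300)],.148)
for p,n in((b,'board'),(t,'tray')):
    print(n,np.round(p,4).tolist(),'mean',p.mean(0).round(4))
    for i,j in((3,0),(2,1)): print('len',np.linalg.norm(p[j]-p[i]),'yaw long',np.arctan2(*(p[j]-p[i])[[1,0]]))
print(r)
E
```

```text
[[-0.75, -0.631, -0.2, 0.563], [-0.662, 0.714, 0.227, -0.235], [-0.001, 0.303, -0.953, 0.385], [0.0, 0.0, 0.0, 1.0]]
board [[0.6023, -0.2229, 0.014], [0.4908, -0.3158, 0.014], [0.3675, -0.169, 0.014], [0.4797, -0.073, 0.014]] mean [ 0.485  -0.1952  0.014 ]
len 0.193605003073321 yaw long -0.8851493523246238
len 0.19173034449731527 yaw long -0.8721449428483661
tray [[0.5341, -0.2634, 0.021], [0.4869, -0.3006, 0.021], [0.3808, -0.1724, 0.021], [0.4259, -0.1326, 0.021]] mean [ 0.4569 -0.2173  0.021 ]
len 0.16971171107273741 yaw long -0.8796680144530968
len 0.16640306606640776 yaw long -0.8794380377488715
[[ 0.48628141 -0.15732009  0.148     ]
 [ 0.48947401 -0.14458354  0.148     ]]
```

>>> {"op": "move_arm", "data": {"increments": [{"jaw": 1,"dx": 0,"dy": -0.001,"dz": 0.02,"twist": 0.03},{"jaw": 1,"dx": 0,"dy": -0.001,"dz": 0.025,"twist": 0},{"jaw": 1,"dx": 0,"dy": 0,"dz": 0.025,"twist": 0},{"jaw": 1,"dx": 0,"dy": 0,"dz": 0.022,"twist": 0},{"jaw": 1,"dx": 0,"dy": 0,"dz": 0.015,"twist": 0},{"jaw": 1,"dx": 0,"dy": 0,"dz": 0.005,"twist": 0},{"jaw": 1,"dx": 0,"dy": 0,"dz": 0,"twist": 0},{"jaw": -1,"dx": 0,"dy": 0,"dz": 0,"twist": 0},{"jaw": -1,"dx": 0,"dy": 0,"dz": 0,"twist": 0},{"jaw": -1,"dx": 0,"dy": 0,"dz": 0,"twist": 0},{"jaw": -1,"dx": 0,"dy": 0,"dz": 0,"twist": 0},{"jaw": -1,"dx": 0,"dy": 0,"dz": 0,"twist": 0}], "force": 30}}

```text
t: 4.4
eef_pos: [0.5104, -0.1723, 0.1809]
ee_rot: [-3.141, -0.001, -0.88]
force: [0.3, -0.0, -0.9]
width: 0.0596
gripper_force: 0.0
```

>>> {"op": "move_arm", "data": {"increments": [{"jaw": -1,"dx": 0,"dy": 0,"dz": 0,"twist": 0},{"jaw": -1,"dx": 0,"dy": 0,"dz": 0,"twist": 0},{"jaw": -1,"dx": 0,"dy": 0,"dz": 0,"twist": 0},{"jaw": -1,"dx": 0,"dy": 0,"dz": 0,"twist": 0}]}}

```text
t: 4.73
eef_pos: [0.5101, -0.1723, 0.1802]
ee_rot: [-3.142, -0.0, -0.88]
force: [0.6, 0.0, -0.6]
width: 0.0333
gripper_force: 0.0
```

>>> {"op": "move_arm", "data": {"increments": [{"jaw": -1,"dx": 0,"dy": 0.003,"dz": 0,"twist": 0},{"jaw": -1,"dx": 0,"dy": 0,"dz": 0,"twist": 0},{"jaw": -1,"dx": 0,"dy": 0,"dz": 0,"twist": 0},{"jaw": -1,"dx": 0,"dy": 0,"dz": 0,"twist": 0},{"jaw": -1,"dx": 0,"dy": 0,"dz": 0,"twist": 0},{"jaw": -1,"dx": 0,"dy": 0,"dz": 0,"twist": 0}]}}

```text
t: 5.23
eef_pos: [0.5076, -0.1742, 0.1801]
ee_rot: [3.141, 0.0, -0.88]
force: [-1.2, -1.5, -0.1]
width: 0.0138
gripper_force: 30.0
```

```bash
python3 - <<'E'
from h import *
st()
look(['wrist','scene'],['grater_centre','grater_end'])
E
```

```text
5.23 [ 0.5076 -0.1742  0.1801] [ 3.1411e+00  3.0000e-04 -8.7980e-01] [ 0.035  0.236 -0.443  0.    -0.892  0.656] [-1.2 -1.5 -0.1] 0.01379257312290919 29.987041354179382
wrist grater_centre []
wrist grater_end []
scene grater_centre [([0.5089, -0.1728, 0.0794], 0.93)]
scene grater_end [([0.4538, -0.1134, 0.0222], 0.83)]
```

>>> {"op": "move_arm", "data": {"increments": [{"jaw": -1,"dx": 0,"dy": 0,"dz": -0.008,"twist": 0},{"jaw": -1,"dx": 0,"dy": 0,"dz": -0.01,"twist": 0},{"jaw": -1,"dx": 0,"dy": 0,"dz": -0.012,"twist": 0},{"jaw": -1,"dx": 0,"dy": 0,"dz": -0.012,"twist": 0},{"jaw": -1,"dx": 0,"dy": 0,"dz": -0.008,"twist": 0},{"jaw": -1,"dx": 0,"dy": 0,"dz": 0,"twist": 0.04},{"jaw": -1,"dx": 0,"dy": 0,"dz": 0,"twist": 0.08},{"jaw": -1,"dx": 0,"dy": 0,"dz": 0,"twist": 0.1},{"jaw": -1,"dx": 0,"dy": 0,"dz": 0,"twist": 0.1},{"jaw": -1,"dx": 0,"dy": 0,"dz": 0,"twist": 0.1},{"jaw": -1,"dx": 0,"dy": 0,"dz": 0,"twist": 0.1},{"jaw": -1,"dx": 0,"dy": 0,"dz": 0,"twist": 0.1}]}}

```text
t: 6.53
eef_pos: [0.508, -0.174, 0.2307]
ee_rot: [-3.141, 0.0, -1.505]
force: [0.5, -0.4, -3.3]
width: 0.0138
gripper_force: 30.0
```

>>> {"op": "move_arm", "data": {"increments": [{"jaw": -1,"dx": 0,"dy": 0,"dz": 0,"twist": 0.1},{"jaw": -1,"dx": 0,"dy": 0,"dz": 0,"twist": 0.1},{"jaw": -1,"dx": 0,"dy": 0,"dz": 0,"twist": 0.1},{"jaw": -1,"dx": 0,"dy": 0,"dz": 0,"twist": 0.1},{"jaw": -1,"dx": 0,"dy": 0,"dz": 0,"twist": 0.1},{"jaw": -1,"dx": 0,"dy": 0,"dz": 0,"twist": 0.1},{"jaw": -1,"dx": 0,"dy": 0,"dz": 0,"twist": 0.1},{"jaw": -1,"dx": 0,"dy": 0,"dz": 0,"twist": 0.1},{"jaw": -1,"dx": 0,"dy": 0,"dz": 0,"twist": 0.1},{"jaw": -1,"dx": 0,"dy": 0,"dz": 0,"twist": 0.1},{"jaw": -1,"dx": 0,"dy": 0,"dz": 0,"twist": 0.1},{"jaw": -1,"dx": 0,"dy": 0,"dz": 0,"twist": 0.1}]}}

```text
t: 7.53
eef_pos: [0.508, -0.174, 0.2308]
ee_rot: [-3.141, 0.001, -2.705]
force: [-0.4, 0.5, -2.3]
width: 0.014
gripper_force: 30.0
```

>>> {"op": "move_arm", "data": {"increments": [{"jaw": -1,"dx": 0,"dy": 0,"dz": 0,"twist": 0.1},{"jaw": -1,"dx": 0,"dy": 0,"dz": 0,"twist": 0.1},{"jaw": -1,"dx": 0,"dy": 0,"dz": 0,"twist": 0.1},{"jaw": -1,"dx": 0,"dy": 0,"dz": 0,"twist": 0.1},{"jaw": -1,"dx": 0,"dy": 0,"dz": 0,"twist": 0.1},{"jaw": -1,"dx": 0,"dy": 0,"dz": 0,"twist": 0.1},{"jaw": -1,"dx": 0,"dy": 0,"dz": 0,"twist": 0.1},{"jaw": -1,"dx": 0,"dy": 0,"dz": 0,"twist": 0.1},{"jaw": -1,"dx": 0,"dy": 0,"dz": 0,"twist": 0.1},{"jaw": -1,"dx": 0,"dy": 0,"dz": 0,"twist": 0.1},{"jaw": -1,"dx": 0,"dy": 0,"dz": 0,"twist": 0.1},{"jaw": -1,"dx": 0,"dy": 0,"dz": 0,"twist": 0.1}]}}

```text
t: 8.53
eef_pos: [0.508, -0.1741, 0.2308]
ee_rot: [3.141, 0.0, 2.378]
force: [0.0, 0.6, -2.9]
width: 0.0139
gripper_force: 30.0
```

>>> {"op": "move_arm", "data": {"increments": [{"jaw": -1,"dx": 0,"dy": 0,"dz": 0,"twist": 0.08},{"jaw": -1,"dx": 0,"dy": 0,"dz": 0,"twist": 0.04},{"jaw": -1,"dx": 0,"dy": 0,"dz": 0,"twist": 0},{"jaw": -1,"dx": 0,"dy": 0,"dz": 0,"twist": 0}]}}

```text
t: 8.87
eef_pos: [0.5079, -0.1741, 0.2306]
ee_rot: [3.141, 0.0, 2.265]
force: [0.1, -0.4, -3.2]
width: 0.0141
gripper_force: 30.0
```

```bash
python3 - <<'E'
from h import *
st()
look(['wrist','scene','top'],['grater_centre','grater_end','stand_seat'],'3')
im=np.hstack([cv2.resize(cv2.imread('pics/scene3.png')[130:330,310:510],(400,400)),cv2.resize(cv2.imread('pics/top3.png')[170:320,360:510],(400,400))])
cv2.imwrite('pics/mix3.png',im)
E
```

```text
8.87 [ 0.5079 -0.1741  0.2306] [3.1411e+00 2.0000e-04 2.2650e+00] [ 0.035  0.183 -0.38  -0.    -1.007 -2.482] [ 0.1 -0.4 -3.2] 0.014054762085454734 29.986862540245056
wrist grater_centre []
wrist grater_end []
wrist stand_seat []
scene grater_centre [([0.5078, -0.1746, 0.1277], 0.65)]
scene grater_end [([0.5533, -0.232, 0.0776], 0.73)]
scene stand_seat [([0.5057, -0.1748, 0.0138], 0.87)]
top grater_centre []
top grater_end []
top stand_seat [([0.5077, -0.1775, 0.011], 0.94)]
```

View pics/mix3.png

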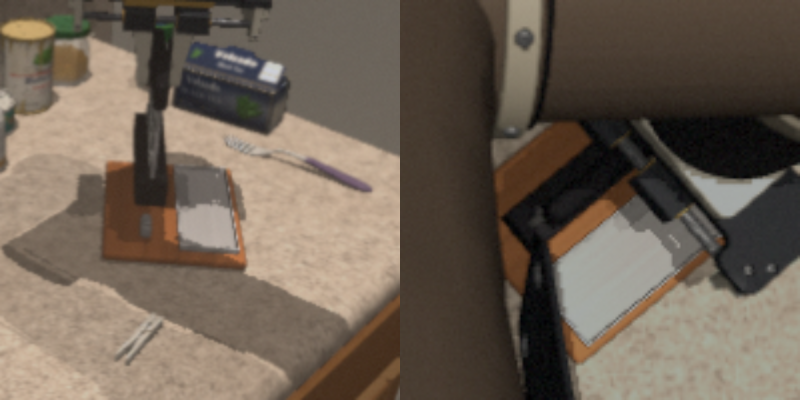

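View pics/wrist3.png

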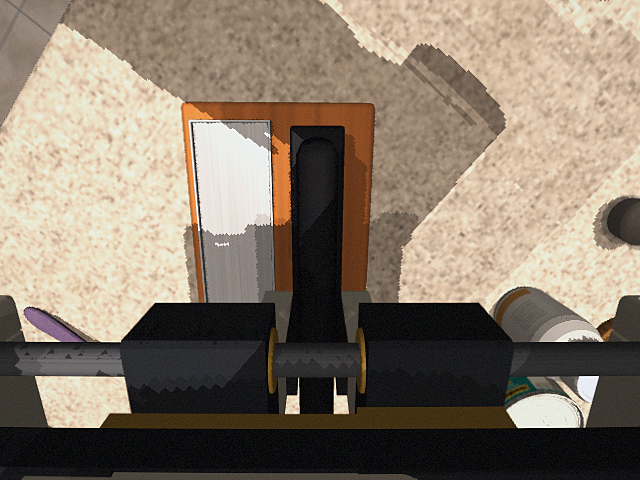

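The plate is held upright and turned, with its foot clear of the board. The wrist view shows the foot end at px (291–344, 126) and the board's far corners at (183,103) and (374,105). I'm checking the offset from these.

```bash
python3 - <<'E'
from h import *
y=.691; R=np.array([[np.cos(y),np.sin(y)],[-np.sin(y),np.cos(y)]])
seat=np.array([.5077,-.1753])
f=px2w('wrist',[(291,126),(344,126)],.0925)
b=px2w('wrist',[(184,104),(374,105),(368,290),(195,290)],.014)
t=px2w('wrist',[(191,122),(270,121),(274,290),(204,290)],.021)
for n,p in(('foot',f),('board',b),('tray',t)): print(n,np.round((p[:,:2]-seat)@R.T*1000,1).tolist())
for p in(b,t):
    for i,j in((3,0),(2,1)): print(np.arctan2(*(p[j]-p[i])[[1,0]]))
E
```

```text
foot [[-14.2, 80.4], [16.2, 80.5]]
board [[-100.2, 95.6], [44.1, 95.0], [46.0, -58.2], [-106.0, -58.5]]
tray [[-93.9, 82.5], [-34.4, 83.2], [-35.7, -55.1], [-95.8, -55.3]]
2.22425288740763
2.2741040949623583
2.2477561178156487
2.2527236744229713
```

>>> {"op": "move_arm", "data": {"increments": [{"jaw": -1,"dx": -0.003,"dy": 0,"dz": 0.008,"twist": 0},{"jaw": -1,"dx": 0,"dy": 0,"dz": 0.01,"twist": 0},{"jaw": -1,"dx": 0,"dy": 0,"dz": 0.008,"twist": 0},{"jaw": -1,"dx": 0,"dy": 0,"dz": 0.005,"twist": 0},{"jaw": -1,"dx": 0,"dy": 0,"dz": 0.003,"twist": 0},{"jaw": -1,"dx": 0,"dy": 0,"dz": 0.003,"twist": 0},{"jaw": -1,"dx": 0,"dy": 0,"dz": 0.002,"twist": 0},{"jaw": -1,"dx": 0,"dy": 0,"dz": 0,"twist": 0}]}}

```text
t: 10.13
eef_pos: [0.5097, -0.1765, 0.1908]
ee_rot: [-3.141, -0.0, 2.263]
force: [-0.5, -1.0, -3.2]
width: 0.0137
gripper_force: 30.0
```

No contact force, and the pins are already inside the sockets.

>>> {"op": "move_arm", "data": {"increments": [{"jaw": -1,"dx": 0,"dy": 0,"dz": 0.003,"twist": 0},{"jaw": -1,"dx": 0,"dy": 0,"dz": 0.003,"twist": 0},{"jaw": -1,"dx": 0,"dy": 0,"dz": 0.002,"twist": 0},{"jaw": -1,"dx": 0,"dy": 0,"dz": 0.002,"twist": 0},{"jaw": -1,"dx": 0,"dy": 0,"dz": 0.0005,"twist": 0},{"jaw": -1,"dx": 0,"dy": 0,"dz": 0,"twist": 0}]}}

```text
t: 10.63
eef_pos: [0.5097, -0.1765, 0.1805]
ee_rot: [-3.141, -0.0, 2.263]
force: [-0.5, -0.0, -2.7]
width: 0.0139
gripper_force: 30.0
```

>>> {"op": "move_arm", "data": {"increments": [{"jaw": -1,"dx": 0,"dy": 0,"dz": 0.0005,"twist": 0},{"jaw": -1,"dx": 0,"dy": 0,"dz": 0.0005,"twist": 0},{"jaw": -1,"dx": 0,"dy": 0,"dz": 0,"twist": 0}]}}

```text
t: 10.88
eef_pos: [0.5099, -0.1765, 0.1801]
ee_rot: [3.141, 0.0, 2.264]
force: [-1.3, 0.6, 0.8]
width: 0.0138
gripper_force: 30.0
```

It is seated: the weight has come off at the original height. Releasing and retreating.

>>> {"op": "move_arm", "data": {"increments": [{"jaw": 0,"dx": 0,"dy": 0,"dz": 0,"twist": 0},{"jaw": 0,"dx": 0,"dy": 0,"dz": 0,"twist": 0},{"jaw": 0,"dx": 0,"dy": 0,"dz": 0,"twist": 0},{"jaw": 0,"dx": 0,"dy": 0,"dz": 0,"twist": 0},{"jaw": 0,"dx": 0,"dy": 0,"dz": 0,"twist": 0},{"jaw": 0,"dx": 0,"dy": 0,"dz": 0,"twist": 0},{"jaw": 0,"dx": 0,"dy": 0,"dz": -0.01,"twist": 0},{"jaw": 0,"dx": 0,"dy": 0,"dz": -0.02,"twist": 0},{"jaw": 0,"dx": 0,"dy": 0,"dz": -0.03,"twist": 0},{"jaw": 0,"dx": 0,"dy": 0,"dz": -0.03,"twist": 0},{"jaw": 0,"dx": 0,"dy": 0,"dz": -0.02,"twist": 0},{"jaw": 0,"dx": 0,"dy": 0,"dz": 0,"twist": 0}]}}

```text
t: 11.88
eef_pos: [0.5117, -0.177, 0.2955]
ee_rot: [3.136, 0.006, 2.264]
force: [1.2, 0.1, -0.4]
width: 0.0438
gripper_force: 0.0
```

```bash
python3 - <<'E'
from h import *
st()
look(['wrist','scene'],['grater_centre','grater_end','stand_seat','slicer_centre'],'4')
im=np.hstack([cv2.resize(cv2.imread('pics/scene4.png')[130:330,310:510],(400,400)),cv2.resize(cv2.imread('pics/wrist4.png'),(400,300))[:,:].repeat(1,0) if 0 else cv2.copyMakeBorder(cv2.resize(cv2.imread('pics/wrist4.png'),(400,300)),0,100,0,0,0)])
cv2.imwrite('pics/mix4.png',im)
E
```

```text
11.88 [ 0.5117 -0.177   0.2955] [3.1362 0.0064 2.2642] [ 3.000e-02  1.320e-01 -2.840e-01  2.000e-03 -1.146e+00 -2.479e+00] [ 1.2  0.1 -0.4] 0.04376886043792625 0.0
wrist grater_centre [([0.5087, -0.1796, 0.077], 0.62)]
wrist grater_end [([0.559, -0.2364, 0.0243], 0.66)]
wrist stand_seat []
wrist slicer_centre []
scene grater_centre [([0.509, -0.176, 0.0797], 0.91)]
scene grater_end [([0.5551, -0.2315, 0.0284], 0.92)]
scene stand_seat [([0.5037, -0.1738, 0.0113], 0.71)]
scene slicer_centre [([0.5088, 0.1761, 0.066], 0.98)]
```

View pics/mix4.png

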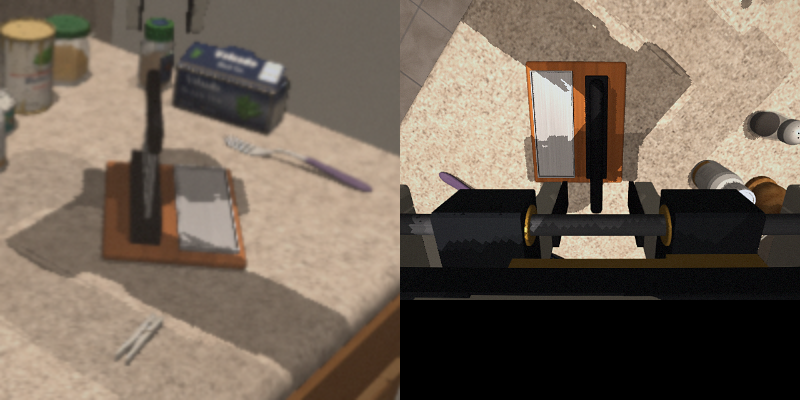

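The pictures show the plate upright and down on the board, turned round and clear of the gripper, and the slicer has not moved. Handing in.

```bash
python3 -c "
from station import arm
print(arm.job_done())"
```

```text
the job is handed in; nothing more can be done
None
```

I lifted the grater plate off its pins, turned it round so the fine side faces the tray, set it fully down on the pins again and let go; the slicer stayed in place, and I handed the job in at about 12 s (the hand-in call returned no verdict).

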